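# Set a spice jar in the adjustable jar holder

## Robot

A 7-joint arm with a two-finger parallel gripper is mounted at the origin on a cart in front of the work surface, level with it; the furniture and walls round the work are solid. World frame = base frame: x ahead of the robot, y to its left, z up, the work surface at z = 0. Lengths are in m, angles in rad, forces in N, time in s.
With the tool pointing down it reaches from about 0.425 to 0.825 m from the base axis. Payload 3.6 kg.
Tool frame: the origin (TCP) lies on the centre line of the jaws, within the pads' length; the fingertips stand 17 mm ahead of it and the grasp point (between the pads) lies 2 mm behind it (r.finger_overhang is the distance from the TCP to the fingertips, in m); z points along the fingers, x is the direction in which the jaws open and shut, and the axes are right-handed (so a half turn about z gives the same grasp; the last joint's range is limited). The gripper opens to 93 mm and grips with 3 to 60 N. Pads are 15 mm wide; open, the fingers measure 128 mm over their backs; the gripper's body (75 mm by 188 mm) begins 65 mm behind the grasp point.
Start: joints at [-1.212, 0.615, -0.013, 1.423, 0.008, 1.103, -0.04], TCP at [0.245, 0.602, 0.236] pointing down, gripper open.
Joint ranges: [-3.12, 3.12], [-0.3, 2.06], [-1.34, 1.32], [0.26, 2.42], [-1.36, 4.5], [0.01, 1.98], [-2.84, 2.84]. Speed limits (rad/s): [2.79, 2.79, 3.14, 3.14, 3.14, 3.14, 3.14].

## Interface

Orientations are given as [roll, pitch, yaw] about the fixed x, y, z axes, in that order (R = Rz(yaw) Ry(pitch) Rx(roll)).
In Python, from station import r, optics gives the robot as it stands.
- The arm moves only by the tool play_rows, never from a script. Its argument "series" is a list of rows, each an object with "offset": the shift along the tool's x, y, z each as a share of 0.25 m, from -1 to 1, a list of three; "dr": the turn, a rotation vector about the tool's x, y, z each as a share of 180 degrees, from -1 to 1, a list of three. In form: [{"offset": [dx, dy, dz], "dr": [ax, ay, az]}, ...]. A call has exactly 10 rows; each row is the pose to reach, as a shift and turn from the pose commanded when the call began, along the tool's axes at that moment, turning the shorter way round; what a row does not reach only later rows make up. A row lasts 1/10 s, in which the tool goes at most 50 mm and 8.59 degrees, less where a joint would pass 70% of its speed; a pose out of reach is approached as far as the arm can. A call with a number of a shift or a turn outside -1 to 1 is refused whole. A call with a gripper value outside its range is refused whole. "grip" is the opening, from 0 (shut) to 1 (fully open), set as the call begins (left out, the last holds). The fingers move at their own pace and stop on an object; "force" is the grip in N (left out, the last holds). Time passes only in rows, so rows that repeat a pose let the fingers close, or fill a call up. It gives the time, the measured TCP pose, the force and the opening at its end, in the units of the state.
- r.state(): the state, without advancing time (a new reading comes with each control period).
- optics.get_image(name): name is "scene" or "top" or "wrist"; returns the picture (420x560x3 uint8, red, green, blue); there is no depth.
- optics.camera_params(name): a dict with "mtx" (3x3 intrinsics, pixels), "position" and "attitude" of the camera in the world. Camera axes: x right, y up, looking along -z (the intrinsics and any distortion apply to the point x, -y, -z); pixel columns grow to the right and rows downward; lengths in m; the calibration is good to about 2 mm. A picture is of the moment at which its call begins: read the wrist's pose just before it. camera_params takes no time and is no camera call; for the wrist camera it gives the pose at the moment of the call.
- r.sign_off(): hands the job in, once; it reports no verdict.
The state is a dict: "time": time; "joints": joint angles; "joint_vel": joint speeds; "effort": joint torques, N m; "tool_pos": TCP position; "tcp_rot": TCP orientation; "contact_force": force on the tool from outside, world axes, zero at the start; "moment": the same for the moment, N m; "opening": opening from 0.0 (shut) to 1.0 (fully open).
Only numpy, scipy, OpenCV 4.12 (cv2) and the standard library are available. Lean on these libraries where they do the work, as an engineer would, in place of code of your own. Each camera call takes 0.05 s, during which the arm holds its last target. There are 200 camera calls.

## Task

Get the golden-brown-lidded spice jar ready for opening in the white jar holder: squeeze the blue lever against the grip, slide the jaw to its widest notch and let go so that it locks. Stand the jar on the round sprung pad and, still holding it, push it down until the pad is fully depressed, then let it stand there upright. Squeeze the lever again, slide the jaw back up to the jar and let go so that it locks in the notch that holds the jar, leaving the other jar, the salt shaker and the lemon where they are.

Things in the scene. Friction and masses are not known exactly. Their poses are not given: they have to be found in the camera images.
- holder: White jar holder fixed to the worktop; base plate 250 x 86 x 10 mm (x -187 to +63). Origin on the worktop under the centre of the round pad, z up. +x points from the pad to the fixed V jaw (rubber face touches a 23 mm radius circle about the pad centre, 26 to 64 mm high, back at x = +50). The movable jaw with grip and lever lies on the -x side and slides along x over a notched rail.
- pad_top (a point): Centre of the top of the round black sprung pad (50 mm diameter) at rest, 20 mm above the worktop; fixed to the holder, same axes as the holder. The jar stands here.
- pad (a joint): How far the pad is depressed, m: 0 at rest, 0.008 fully depressed. Preloaded with about 3 N (the jar's weight does not move it), about 10 N when fully depressed; springs back up when let go.
- jaw (a joint): Movable jaw (V face 26 to 64 mm high), m, grows as it slides along the holder's -x. Notches: 0 closed (start), 0.020 (face 23 mm from pad centre, holds a 42 mm jar, 2 mm to spare each side), 0.040, 0.060 widest (stop 0.062). Play 2 mm; let go within 4 mm of a notch it slips in. Sliding takes about 2 N with the lever squeezed; locked otherwise.
- lever (a joint): Blue release lever on the movable jaw, rad: 0 = let go, pin in a notch, leaning 0.30 rad outwards; 0.30 = fully squeezed, upright and parallel to the grip. The jaw is free above about 0.26; about 0.24 = let go between notches. Sprung: 5 N at the fingers at first, 10 N at full squeeze.
- grip (a point): Point on the movable jaw, 95 mm on the -x side of its V centre, 90 mm above the worktop, holder's axes. White upright grip: outer face at y = -18.5 mm. Blue lever: outer face at y = +18.5 when squeezed, +31 when let go (+36 at its top). Both are 40 mm long in x, top at 105 mm, free above 60 mm. Pinch them together along y from above.
- brown_jar: Spice jar with a golden-brown lid and a label with red on it, 42 mm diameter, 106 mm tall, about 0.11 kg. Origin at the centre of its underside, z up along the jar. Loose.
- black_jar: The other spice jar: black lid, green label, 40 mm diameter, 105 mm tall. Leave it. Origin at the centre of its underside.
- shaker: Grey salt shaker, 44 mm diameter, 90 mm tall. Leave it. Origin at the centre of its underside.
- lemon: Yellow lemon, 78 x 55 x 56 mm. Leave it. Origin under its centre.
Things that resemble listed ones, but are neither listed nor needed, are in the scene too. Leave any orange, pink or purple look-alike of the brown_jar alone.

How it is judged:
By the outcome, as a careful person would: the job done as asked, in the order asked, and still so for the second after the job is handed in, with the robot touching nothing.
It also fails if it takes over 54 s, if anything falls off the work surface, if the arm or the gripper's body presses on something with over 40 N, if the wrist force passes 120 N, or if a joint passes its speed limit or range.

## Working session

There is one attempt and no reset: what is moved stays moved. The work goes in short steps, Python scripts to look and compute and a tool call to move; the robot and the scene stay as the last step left them, time stands still between calls to the robot, and variables do not carry over. Pictures are saved under pics/ and viewed, about 8 in all and at most 12, crops included, and the job is handed in when it is done.

Besides the shell and the picture viewer there is one more tool, called after "Call:" as name(argument=value, ...) on one line, values as JSON. play_rows: Moves the arm, as the interface text tells. Shift numbers are shares of 0.25 m and turn numbers shares of 180 degrees, none past 1 either way. Its arguments: {"type":"object","properties":{"series":{"type":"array","items":{"type":"object","properties":{"offset":{"type":"array","items":{"type":"number","minimum":-1,"maximum":1}},"dr":{"type":"array","items":{"type":"number","minimum":-1,"maximum":1}}}}},"grip":{"type":"number"},"force":{"type":"number"}},"required":["series"]}

```bash
ls; mkdir -p pics
python3 - <<'E'
from station import r, optics
import cv2,numpy as np
s=r.state();print(s)
ims=[]
for n in("scene","top"):
    p=optics.camera_params(n);print(n,p)
    im=optics.get_image(n);cv2.imwrite(f"pics/{n}0.png",im[:,:,::-1])
print(optics.camera_params("wrist"))
cv2.imwrite("pics/wrist0.png",optics.get_image("wrist")[:,:,::-1])
E
```

```text
pics
{'time': 0.0, 'joints': array([-1.21148322,  0.61591949, -0.0125843 ,  1.42488382,  0.00810236,
        1.10339003, -0.04042449]), 'joint_vel': array([ 0.00150742,  0.00066852,  0.00035987,  0.00101754, -0.00107013,
        0.00197602, -0.00036334]), 'effort': array([-1.26868440e-04, -4.58926034e+01,  2.08755042e-01, -1.65751505e+01,
       -6.10556267e-02,  2.03450688e-02,  2.39395067e-04]), 'tool_pos': array([0.24433137, 0.60152901, 0.23448604]), 'tcp_rot': array([3.14153555e+00, 2.54969400e-03, 1.18499994e+00]), 'contact_force': array([-0.32819507, -0.23753875, -0.4508007 ]), 'moment': array([-0.00274083, -0.07512316, -0.02799232]), 'opening': 1.00481825126344}
scene {'mtx': array([[422.53942541,   0.        , 276.51510221],
       [  0.        , 422.53942541, 205.71990757],
       [  0.        ,   0.        ,   1.        ]]), 'position': array([ 0.0604832 , -0.13293851,  0.73438158]), 'attitude': array([ 0.72095991,  0.00446174, -0.99106353])}
top {'mtx': array([[386.28922506,   0.        , 283.06590862],
       [  0.        , 386.28922506, 205.69825559],
       [  0.        ,   0.        ,   1.        ]]), 'position': array([0.35400919, 0.1744077 , 0.92841743]), 'attitude': array([ 0.18449878,  0.00601983, -1.57041097])}
{'mtx': array([[304.2704453 ,   0.        , 277.10202337],
       [  0.        , 304.2704453 , 207.18850468],
       [  0.        ,   0.        ,   1.        ]]), 'position': array([0.1730156 , 0.63036311, 0.38349623]), 'attitude': array([-0.27676256,  0.00279197,  1.18416057])}
```

View pics/top0.png

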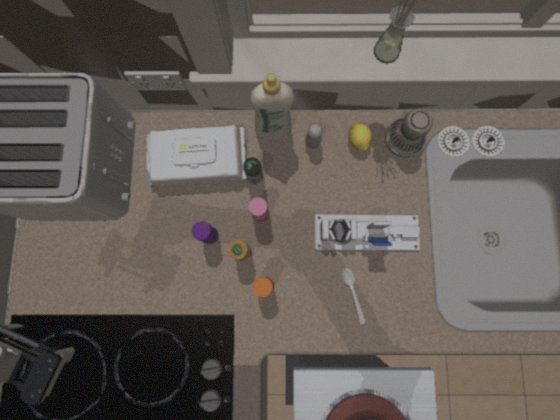

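View pics/scene0.png

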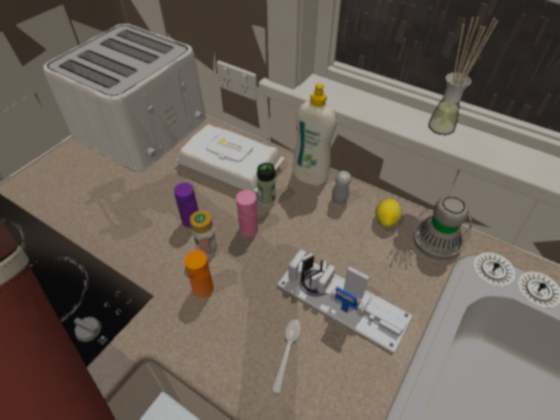

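The top view shows the brown-lidded jar at about (238,250) with purple, pink and orange look-alikes round it. The black jar is at (252,167), the holder plate spans (315..419, 216..251), the pad is at (341,230) and the blue lever at (378,240). So holder +x points roughly along world +y.

```bash
cat > h.py <<'E'
import numpy as np, cv2
from scipy.spatial.transform import Rotation as Ro
def ray(p,uv):
    K=p["mtx"];d=np.linalg.inv(K)@[uv[0],uv[1],1.]
    return p["position"],Ro.from_euler("xyz",p["attitude"]).as_matrix()@(d*[1,-1,-1])
def onz(p,uv,z):
    o,d=ray(p,uv);return o+d*(z-o[2])/d[2]
def proj(p,X):
    c=(Ro.from_euler("xyz",p["attitude"]).as_matrix().T@(np.asarray(X)-p["position"]))*[1,-1,-1]
    q=p["mtx"]@c;return q[:2]/q[2]
def plan(pos,rpy,cp,cr=None):
    """share units from pose (pos,rpy) to cp, yaw-down cr"""
    R=Ro.from_euler("xyz",rpy);o=R.inv().apply(np.asarray(cp)-pos)/.25
    d=(R.inv()*Ro.from_euler("xyz",cr)).as_rotvec()/np.pi if cr is not None else None
    return o.round(4),d
E
python3 - <<'E'
from station import optics
from h import *
T=optics.camera_params("top");S=optics.camera_params("scene")
t=cv2.imread("pics/top0.png");s=cv2.imread("pics/scene0.png")
print("lid",onz(T,(238,250),.106),"scene lid",onz(S,(203,219),.106))
for n,uv in dict(pink=(258,207),purple=(202,231),orange=(263,287)).items(): print(n,onz(T,uv,.1))
def biggest(m,k=1):
    c=sorted(cv2.findContours(m,0,2)[0],key=cv2.contourArea)[-k:];return c
# white plate
hv=cv2.cvtColor(t,cv2.COLOR_BGR2HSV)
m=((hv[...,1]<40)&(hv[...,2]>125)).astype(np.uint8);m2=np.zeros_like(m);m2[205:262,305:430]=m[205:262,305:430]
m2=cv2.morphologyEx(m2,cv2.MORPH_CLOSE,np.ones((15,15)))
b=cv2.minAreaRect(biggest(m2)[0]);pts=cv2.boxPoints(b);print(pts)
W=np.array([onz(T,q,.01) for q in pts]);print(W.round(3),np.linalg.norm(np.diff(W,axis=0),axis=1))
for nm,im,P in(("t",t,T),("s",s,S)):
    h=cv2.cvtColor(im,cv2.COLOR_BGR2HSV)
    for col,lo,hi in(("blue",(105,140,60),(125,255,255)),("gold",(12,90,60),(28,255,255))):
        for c in biggest(cv2.inRange(h,lo,hi),3):print(nm,col,cv2.contourArea(c),cv2.boundingRect(c))
a=cv2.resize(t[130:310,180:430],None,fx=3.2,fy=3.2,interpolation=cv2.INTER_CUBIC)
cv2.imwrite("pics/topcrop.png",cv2.convertScaleAbs(a,alpha=1.4))
E
```

```text
lid [0.41193351 0.27500876 0.106     ] scene lid [0.41520408 0.27214582 0.106     ]
pink [0.50576233 0.23412572 0.1       ]
purple [0.45319524 0.35437726 0.1       ]
orange [0.33497585 0.22152269 0.1       ]
[[315. 249.]
 [315. 205.]
 [429. 205.]
 [429. 249.]]
[[ 0.421  0.104  0.01 ]
 [ 0.527  0.103  0.01 ]
 [ 0.527 -0.172  0.01 ]
 [ 0.421 -0.165  0.01 ]] [0.10603228 0.27504585 0.1060791 ]
t blue 6.5 (375, 243, 16, 2)
t gold 285.5 (228, 240, 20, 20)
t gold 306.0 (253, 276, 20, 22)
t gold 481.0 (349, 122, 23, 30)
s blue 135.0 (336, 288, 22, 23)
s gold 379.0 (190, 210, 23, 23)
s gold 600.5 (375, 198, 27, 30)
s gold 1026.0 (183, 248, 31, 51)
```

View pics/topcrop.png

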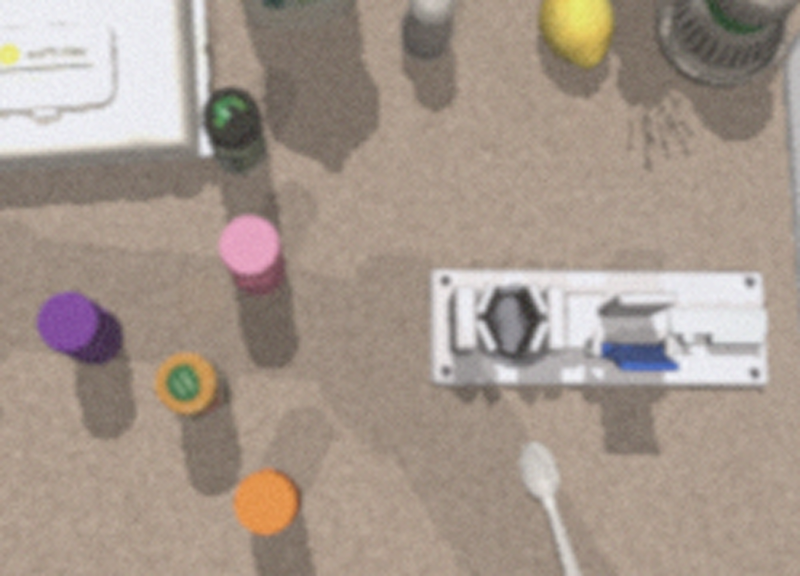

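Run:
```python
from station import r,optics
from h import *
T=optics.camera_params("top")
f=lambda u,v:onz(T,(180+u/3.2,130+v/3.2),.01)[:2]
C=np.array([f(*q) for q in((431,271),(431,384),(767,384),(763,270))])
print(C.round(4),np.linalg.norm(np.diff(C,axis=0),axis=1))
ax=(C[0]+C[1]-C[2]-C[3])/2;yaw=np.arctan2(ax[1],ax[0]);u=ax/np.linalg.norm(ax)
c=C.mean(0);print("yaw",yaw,"pad",c+u*.062, "pad seen",onz(T,(180+513/3.2,130+321/3.2),.02))
V=c+u*.062; print("grip closed (from pad centre guess, V at -3mm)",V-u*.095)
s=r.state()
print(plan(s["tool_pos"],s["tcp_rot"],[.49,-.04,.235],[np.pi,0,0]))
```

```text
[[ 0.5033  0.1039]
 [ 0.4187  0.1051]
 [ 0.4187 -0.1429]
 [ 0.504  -0.1454]] [0.08466078 0.24799135 0.0853104 ]
yaw 1.5720093688355745 pad [0.46108939 0.04219062] pad seen [0.46429605 0.04469628 0.02      ]
grip closed (from pad centre guess, V at -3mm) [ 0.46120463 -0.05280931]
(array([-2.0086,  1.8761,  0.0029]), array([3.64841522e-04, 5.45319465e-04, 3.77221128e-01]))
```

Call:
play_rows(grip=1, series=[{"offset": [-0.08, 0.07, 0], "dr": [0, 0, 0.04]}, {"offset": [-0.2, 0.18, 0], "dr": [0, 0, 0.08]}, {"offset": [-0.33, 0.3, 0], "dr": [0, 0, 0.12]}, {"offset": [-0.46, 0.42, 0], "dr": [0, 0, 0.165]}, {"offset": [-0.59, 0.54, 0], "dr": [0, 0, 0.21]}, {"offset": [-0.72, 0.66, 0], "dr": [0, 0, 0.255]}, {"offset": [-0.84, 0.77, 0], "dr": [0, 0, 0.3]}, {"offset": [-0.94, 0.86, 0], "dr": [0, 0, 0.34]}, {"offset": [-1, 0.92, 0], "dr": [0, 0, 0.37]}, {"offset": [-1, 0.93, 0], "dr": [0, 0, 0.377]}])

```text
time: 1.15
tool_pos: [0.3669, 0.28, 0.2358]
tcp_rot: [3.14, -0.0, -0.006]
contact_force: [0.3, 0.9, -0.1]
opening: 0.999
```

Run:
```python
from station import r,optics
from h import *
P=optics.camera_params("wrist");im=optics.get_image("wrist")[:,:,::-1];cv2.imwrite("pics/wj.png",im)
np.save("wj.npy",P,allow_pickle=True)
h=cv2.cvtColor(im,cv2.COLOR_BGR2HSV)
for c in sorted(cv2.findContours(cv2.inRange(h,(10,90,60),(28,255,255)),0,2)[0],key=cv2.contourArea)[-3:]:
    (u,v),rad=cv2.minEnclosingCircle(c);print(cv2.contourArea(c),u,v,rad,onz(P,(u,v),.106),cv2.boundingRect(c))
print(r.state()["tool_pos"],P["position"],proj(P,[.4135,.2735,.106]))
```

```text
1627.5 325.8741455078125 200.25509643554688 25.27033042907715 [0.41184411 0.28278288 0.106     ] (303, 175, 46, 51)
2248.5 250.0 242.0 33.95595169067383 [0.33871433 0.24084622 0.106     ] (225, 209, 46, 67)
7693.0 403.546630859375 378.0 156.1754913330078 [0.50763657 0.07373276 0.106     ] (248, 362, 312, 32)
[0.3666381  0.28221873 0.23577922] [0.36616746 0.35592162 0.38459423] [327.25089792 209.65428383]
```

View pics/wj.png

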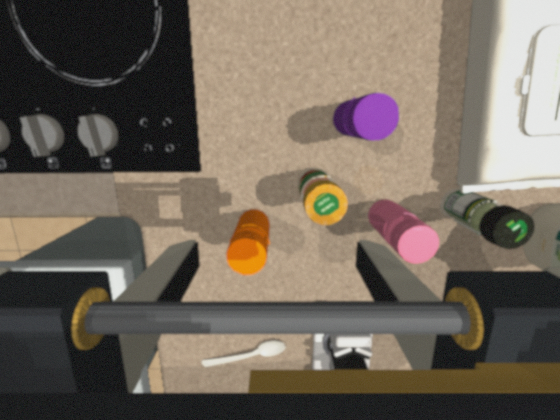

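Call:
play_rows(series=[{"offset": [0.03, 0.08, 0]}, {"offset": [0.08, 0.2, 0]}, {"offset": [0.12, 0.33, 0]}, {"offset": [0.18, 0.47, 0]}, {"offset": [0.23, 0.61, 0]}, {"offset": [0.28, 0.75, 0]}, {"offset": [0.33, 0.87, 0]}, {"offset": [0.36, 0.95, 0]}, {"offset": [0.376, 1, 0]}, {"offset": [0.376, 1, 0]}])

```text
validation failed for argument at $.se...
```

The wrist view shows the brown jar's lid centred at (326,203), orange at (250,255), purple at (373,115) and pink at (415,240). The lid agrees with the top view to about 5 mm. The move was refused because each row needs dr.

Call:
play_rows(series=[{"offset": [0.03, 0.08, 0], "dr": [0, 0, 0]}, {"offset": [0.08, 0.2, 0], "dr": [0, 0, 0]}, {"offset": [0.12, 0.33, 0], "dr": [0, 0, 0]}, {"offset": [0.18, 0.47, 0], "dr": [0, 0, 0]}, {"offset": [0.23, 0.61, 0], "dr": [0, 0, 0]}, {"offset": [0.28, 0.75, 0], "dr": [0, 0, 0]}, {"offset": [0.33, 0.87, 0], "dr": [0, 0, 0]}, {"offset": [0.36, 0.95, 0], "dr": [0, 0, 0]}, {"offset": [0.376, 1, 0], "dr": [0, 0, 0]}, {"offset": [0.376, 1, 0], "dr": [0, 0, 0]}])

```text
time: 2.2
tool_pos: [0.4611, 0.033, 0.2355]
tcp_rot: [3.141, -0.001, 0.001]
contact_force: [-0.4, 0.9, -0.4]
opening: 1.001
```

Run:
```python
from station import r,optics
from h import *
P=optics.camera_params("wrist");im=optics.get_image("wrist")[:,:,::-1];cv2.imwrite("pics/wh.png",im)
np.save("wh.npy",P,allow_pickle=True)
h=cv2.cvtColor(im,cv2.COLOR_BGR2HSV)
for c in sorted(cv2.findContours(cv2.inRange(h,(105,140,40),(125,255,255)),0,2)[0],key=cv2.contourArea)[-2:]:
    print(cv2.contourArea(c),cv2.boundingRect(c))
print(r.state()["tool_pos"],P["position"],P["attitude"])
for q in([.461,.042,.02],[.461,-.033,.105]):print(proj(P,q))
```

```text
734.0 (239, 229, 24, 51)
[0.46050612 0.03441417 0.23541199] [0.45970591 0.10882888 0.38439119] [-2.77397119e-01 -5.56048530e-04  3.36360330e-05]
[278.00075713 177.8840933 ]
[278.2238951  266.44420479]
```

View pics/wh.png

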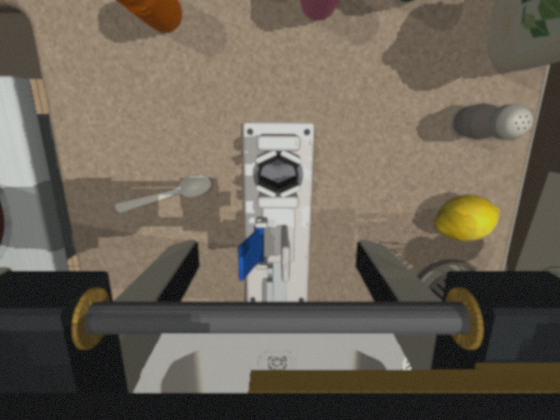

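The wrist view shows the holder's far corners at (244,124) and (313,124), the pad at about (279,174), the blue lever at (239–263, 229–280) and the white grip at about x=290. I'll enlarge it to measure.

Run:
```python
from h import *
P=np.load("wh.npy",allow_pickle=True).item();im=cv2.imread("pics/wh.png")
a=cv2.resize(im[115:310,215:345],None,fx=4,fy=3.0,interpolation=cv2.INTER_CUBIC)
cv2.imwrite("pics/whc.png",cv2.resize(im[115:310,215:345],None,fx=3,fy=3,interpolation=cv2.INTER_CUBIC))
for q in((244,124),(313,124),(278.5,124)):print(onz(P,q,.01))
print("pad",onz(P,(279,174),.02))
for x in(-.0185,.0185,.031,.036):
  print(x,[proj(P,[.461-x,yy,.105]).round(1).tolist() for yy in(-.013+.002,-.053+.002)])
```

```text
[0.4206257  0.10489053 0.01      ]
[0.50252641 0.10489281 0.01      ]
[0.46157356 0.10489167 0.01      ]
pad [0.46220278 0.04674696 0.02      ]
-0.0185 [[296.9, 246.3], [296.2, 282.4]]
0.0185 [[259.6, 246.3], [260.2, 282.4]]
0.031 [[247.0, 246.3], [248.0, 282.4]]
0.036 [[241.9, 246.3], [243.1, 282.4]]
```

View pics/whc.png

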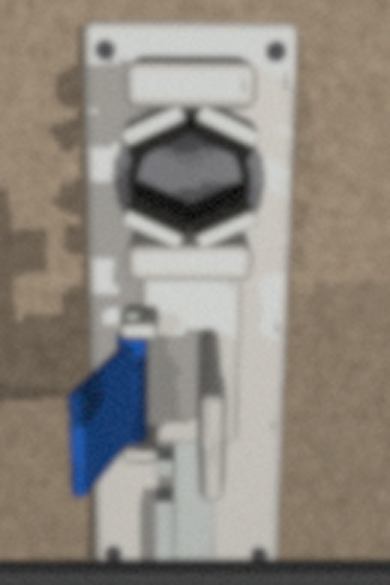

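The crop shows the grip top's outer edge at u≈290 and v 248–280, as predicted along y. The lever top is at u≈238 and the pad arcs centre at (278.3,174). I'll cross-check y with the fixed jaw's back edge.

Run:
```python
from h import *
from station import optics
P=np.load("wh.npy",allow_pickle=True).item();T=optics.camera_params("top")
f=lambda u,v,z:onz(P,(215+u/3,115+v/3),z).round(4)
print("jaw back ->pad y",f(190,66,.064)[1]-.05,"plate",f(190,25,.01)[1]-.063,"screws",f(105,50,.01),f(276,50,.01),f(113,553,.01),f(259,555,.01))
print("mov jaw back edge",f(190,247,.064),"grip ends",f(212,398,.105),f(212,495,.105),"lever",f(71,393,.105),f(75,495,.105))
g=lambda u,v,z:onz(T,(180+u/3.2,130+v/3.2),z).round(4)
print("top: jaw back",g(456,320,.064)[1]-.05,"lever ends",g(603,345,.1),g(678,370,.1), "grip outer",g(640,297,.105))
```

```text
jaw back ->pad y 0.0426 plate 0.0427 screws [0.4275 0.0961 0.01  ] [0.4956 0.0961 0.01  ] [ 0.4257 -0.1319  0.01  ] [ 0.4939 -0.133   0.01  ]
mov jaw back edge [0.4612 0.0287 0.064 ] grip ends [ 0.4684 -0.0125  0.105 ] [ 0.4686 -0.0483  0.105 ] lever [ 0.4218 -0.0107  0.105 ] [ 0.4219 -0.0483  0.105 ]
top: jaw back 0.040999999999999995 lever ends [ 0.4384 -0.0037  0.1   ] [ 0.4217 -0.0531  0.1   ] grip outer [ 0.4701 -0.0288  0.105 ]
```

Call:
play_rows(series=[{"offset": [-0.006, 0.12, 0], "dr": [0, 0, 0]}, {"offset": [-0.006, 0.22, 0.02], "dr": [0, 0, 0]}, {"offset": [-0.006, 0.262, 0.08], "dr": [0, 0, 0]}, {"offset": [-0.006, 0.262, 0.2], "dr": [0, 0, 0]}, {"offset": [-0.006, 0.262, 0.32], "dr": [0, 0, 0]}, {"offset": [-0.006, 0.262, 0.43], "dr": [0, 0, 0]}, {"offset": [-0.006, 0.262, 0.52], "dr": [0, 0, 0]}, {"offset": [-0.006, 0.262, 0.57], "dr": [0, 0, 0]}, {"offset": [-0.006, 0.262, 0.59], "dr": [0, 0, 0]}, {"offset": [-0.006, 0.262, 0.59], "dr": [0, 0, 0]}])

```text
time: 3.25
tool_pos: [0.4586, -0.0307, 0.0876]
tcp_rot: [-3.141, 0.001, 0.004]
contact_force: [-1.6, -1.1, -0.3]
opening: 1.001
```

Call:
play_rows(grip=0.3, force=30, series=[{"offset": [0, 0, 0], "dr": [0, 0, 0]}, {"offset": [0, 0, 0], "dr": [0, 0, 0]}, {"offset": [0, 0, 0], "dr": [0, 0, 0]}, {"offset": [0, 0, 0], "dr": [0, 0, 0]}, {"offset": [0, 0, 0], "dr": [0, 0, 0]}, {"offset": [0, 0, 0], "dr": [0, 0, 0]}, {"offset": [0, 0, 0], "dr": [0, 0, 0]}, {"offset": [0, 0, 0], "dr": [0, 0, 0]}, {"offset": [0, 0, 0], "dr": [0, 0, 0]}, {"offset": [0, 0, 0], "dr": [0, 0, 0]}])

```text
time: 4.25
tool_pos: [0.4553, -0.0322, 0.0881]
tcp_rot: [-3.14, 0.007, -0.0]
contact_force: [-6.0, -0.2, 5.0]
opening: 0.39
```

Call:
play_rows(series=[{"offset": [-0.008, 0.01, 0], "dr": [0, 0, 0]}, {"offset": [-0.016, 0.04, 0], "dr": [0, 0, 0]}, {"offset": [-0.016, 0.08, 0], "dr": [0, 0, 0]}, {"offset": [-0.016, 0.12, 0], "dr": [0, 0, 0]}, {"offset": [-0.016, 0.16, 0], "dr": [0, 0, 0]}, {"offset": [-0.016, 0.2, 0], "dr": [0, 0, 0]}, {"offset": [-0.016, 0.23, 0], "dr": [0, 0, 0]}, {"offset": [-0.016, 0.245, 0], "dr": [0, 0, 0]}, {"offset": [-0.016, 0.245, 0], "dr": [0, 0, 0]}, {"offset": [-0.016, 0.245, 0], "dr": [0, 0, 0]}])

```text
time: 5.25
tool_pos: [0.4546, -0.0934, 0.0881]
tcp_rot: [-3.141, 0.0, 0.001]
contact_force: [1.5, 2.9, -1.8]
opening: 0.394
```

Call:
play_rows(grip=1, series=[{"offset": [0, 0, 0], "dr": [0, 0, 0]}, {"offset": [0, 0, 0], "dr": [0, 0, 0]}, {"offset": [0, 0, 0], "dr": [0, 0, 0]}, {"offset": [0, 0, 0], "dr": [0, 0, 0]}, {"offset": [0, 0, 0], "dr": [0, 0, 0]}, {"offset": [0, 0, 0], "dr": [0, 0, 0]}, {"offset": [0, 0, -0.1], "dr": [0, 0, 0]}, {"offset": [0, 0, -0.25], "dr": [0, 0, 0]}, {"offset": [0, -0.1, -0.45], "dr": [0, 0, 0]}, {"offset": [0, -0.2, -0.6], "dr": [0, 0, 0]}])

```text
time: 6.25
tool_pos: [0.4566, -0.0452, 0.2403]
tcp_rot: [3.14, -0.006, -0.003]
contact_force: [1.1, -0.8, -0.1]
opening: 0.998
```

Call:
play_rows(series=[{"offset": [0, -0.2, 0], "dr": [0, 0, 0]}, {"offset": [0, -0.35, 0], "dr": [0, 0, 0]}, {"offset": [0, -0.5, 0], "dr": [0, 0, 0]}, {"offset": [0, -0.5, 0], "dr": [0, 0, 0]}, {"offset": [0, -0.5, 0], "dr": [0, 0, 0]}, {"offset": [0, -0.5, 0], "dr": [0, 0, 0]}, {"offset": [0, -0.5, 0], "dr": [0, 0, 0]}, {"offset": [0, -0.5, 0], "dr": [0, 0, 0]}, {"offset": [0, -0.5, 0], "dr": [0, 0, 0]}, {"offset": [0, -0.5, 0], "dr": [0, 0, 0]}])

```text
time: 7.25
tool_pos: [0.4546, 0.0805, 0.2374]
tcp_rot: [3.142, 0.0, -0.0]
contact_force: [0.5, 0.2, 0.3]
opening: 1.001
```

Run:
```python
from station import r,optics
from h import *
P=optics.camera_params("wrist");im=optics.get_image("wrist")[:,:,::-1]
np.save("w2.npy",P,allow_pickle=True)
T=optics.camera_params("top");t=optics.get_image("top")[:,:,::-1]
a=cv2.resize(im[80:310,180:400],None,fx=2,fy=2);b=cv2.resize(t[200:262,305:430],None,fx=3,fy=3)
c=np.zeros((460,815,3),np.uint8);c[:,:440]=a;c[:186,440:815]=b
cv2.imwrite("pics/w2.png",c[:,:800])
s=r.state();print(s["tool_pos"],s["contact_force"],s["opening"])
```

```text
[0.45459286 0.08070251 0.23735448] [ 0.17813559 -0.03495733 -0.57372652] 0.9994901521628226
```

View pics/w2.png

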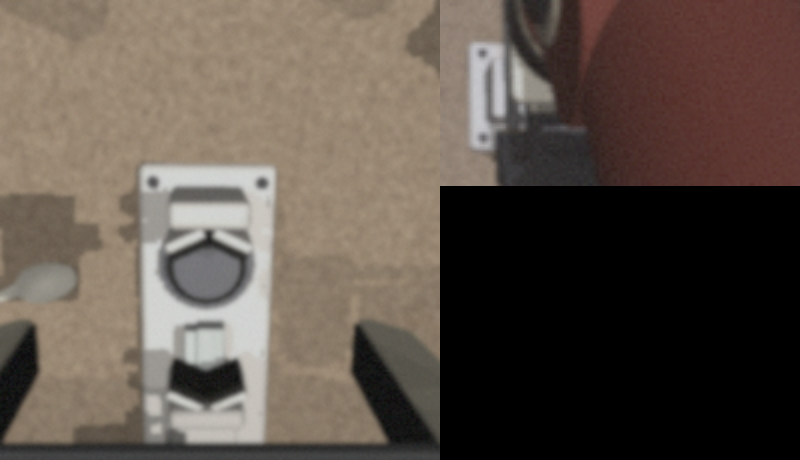

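The jaw has moved well away and the pad is fully visible, centred at crop (207.5,262), which is image (283.8,211).

Run:
```python
from h import *
P=np.load("w2.npy",allow_pickle=True).item();J=np.load("wj.npy",allow_pickle=True).item()
f=lambda u,v,z:onz(P,(180+u/2,80+v/2),z).round(4)
print("pad",f(207.5,262,.02),f(160,262,.02),f(255,262,.02),f(207,308,.02))
print("plate end",f(139,167,.01),f(275,168,.01),f(207,167,.01)-[0,.063,0],"fixed back",f(208,202,.064)-[0,.05,0])
print("mov jaw back(was .0287)",f(207,410,.064),f(207,428,.064),f(207,395,.064))
print("jar lid",onz(J,(326,203),.106))
```

```text
pad [0.4617 0.047  0.02  ] [0.4319 0.0471 0.02  ] [0.4915 0.047  0.02  ] [0.4615 0.0162 0.02  ]
plate end [0.4193 0.1053 0.01  ] [0.5033 0.1046 0.01  ] [0.4613 0.0423 0.01  ] fixed back [0.4608 0.0438 0.064 ]
mov jaw back(was .0287) [ 0.4609 -0.0315  0.064 ] [ 0.4609 -0.0436  0.064 ] [ 0.4608 -0.0216  0.064 ]
jar lid [0.41206267 0.28009072 0.106     ]
```

Call:
play_rows(grip=0.72, series=[{"offset": [-0.02, -0.08, 0], "dr": [0, 0, 0]}, {"offset": [-0.04, -0.2, 0], "dr": [0, 0, 0]}, {"offset": [-0.07, -0.33, 0], "dr": [0, 0, 0]}, {"offset": [-0.1, -0.46, 0], "dr": [0, 0, 0]}, {"offset": [-0.13, -0.58, 0], "dr": [0, 0, 0]}, {"offset": [-0.15, -0.69, 0], "dr": [0, 0, 0]}, {"offset": [-0.168, -0.76, 0], "dr": [0, 0, 0]}, {"offset": [-0.168, -0.785, 0], "dr": [0, 0, 0]}, {"offset": [-0.168, -0.785, 0], "dr": [0, 0, 0]}, {"offset": [-0.168, -0.785, 0], "dr": [0, 0, 0]}])

```text
time: 8.35
tool_pos: [0.4129, 0.2757, 0.2374]
tcp_rot: [3.141, -0.0, -0.001]
contact_force: [0.5, -0.0, 1.4]
opening: 0.72
```

Run:
```python
from station import r,optics
from h import *
P=optics.camera_params("wrist");im=optics.get_image("wrist")[:,:,::-1]
np.save("w3.npy",P,allow_pickle=True)
cv2.imwrite("pics/w3.png",cv2.resize(im[150:320,180:400],None,fx=3,fy=3))
s=r.state();print(s["tool_pos"],s["opening"],P["position"],proj(P,[.4125,.277,.106]))
```

```text
[0.41297542 0.27554357 0.2374049 ] 0.7225272800108419 [0.41180617 0.35161925 0.38615809] [277.94235968 201.78797558]
```

View pics/w3.png

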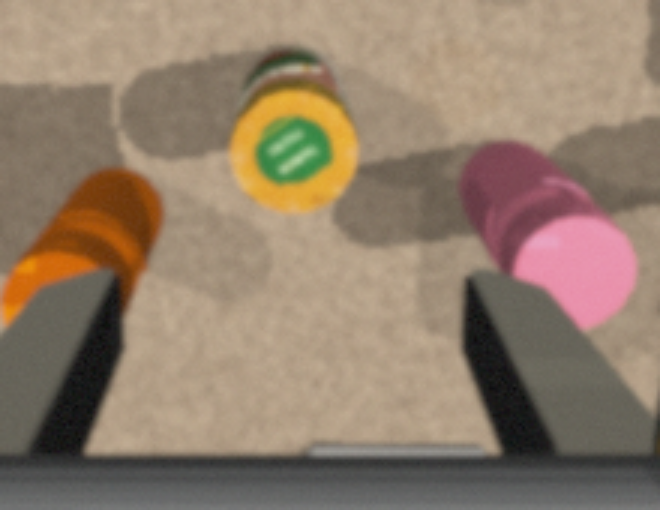

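The lid centre is at crop (294,150), image (278,200), which gives (0.4125, 0.2785). The fingers straddle it in x, so I can descend.

Call:
play_rows(series=[{"offset": [0, -0.009, 0.08], "dr": [0, 0, 0]}, {"offset": [0, -0.009, 0.2], "dr": [0, 0, 0]}, {"offset": [0, -0.009, 0.32], "dr": [0, 0, 0]}, {"offset": [0, -0.009, 0.42], "dr": [0, 0, 0]}, {"offset": [0, -0.009, 0.51], "dr": [0, 0, 0]}, {"offset": [0, -0.009, 0.58], "dr": [0, 0, 0]}, {"offset": [0, -0.009, 0.62], "dr": [0, 0, 0]}, {"offset": [0, -0.009, 0.63], "dr": [0, 0, 0]}, {"offset": [0, -0.009, 0.63], "dr": [0, 0, 0]}, {"offset": [0, -0.009, 0.63], "dr": [0, 0, 0]}])

```text
time: 9.4
tool_pos: [0.4131, 0.2795, 0.0807]
tcp_rot: [-3.141, -0.001, 0.0]
contact_force: [0.0, 0.5, -0.3]
opening: 0.721
```

Call:
play_rows(grip=0.3, force=25, series=[{"offset": [0, 0, 0], "dr": [0, 0, 0]}, {"offset": [0, 0, 0], "dr": [0, 0, 0]}, {"offset": [0, 0, 0], "dr": [0, 0, 0]}, {"offset": [0, 0, 0], "dr": [0, 0, 0]}, {"offset": [0, 0, 0], "dr": [0, 0, 0]}, {"offset": [0, 0, 0], "dr": [0, 0, 0]}, {"offset": [0, 0, 0], "dr": [0, 0, 0]}, {"offset": [0, 0, 0], "dr": [0, 0, 0]}, {"offset": [0, 0, 0], "dr": [0, 0, 0]}, {"offset": [0, 0, 0], "dr": [0, 0, 0]}])

```text
time: 10.4
tool_pos: [0.4126, 0.2795, 0.0801]
tcp_rot: [-3.141, -0.0, 0.001]
contact_force: [0.2, 0.4, 3.3]
opening: 0.437
```

Run:
```python
from station import r,optics
from h import *
s=r.state();print(s["tool_pos"],s["contact_force"])
P=optics.camera_params("wrist");im=optics.get_image("wrist")[:,:,::-1]
np.save("w4.npy",P,allow_pickle=True)
cv2.imwrite("pics/w4.png",cv2.resize(im[150:320,180:400],None,fx=3,fy=3))
print(proj(P,s["tool_pos"]+[0,0,.026]),P["position"])
```

```text
[0.41260374 0.27950307 0.08005321] [0.20822401 0.44009193 3.3212118 ]
[279.91544143 293.11175429] [0.41129476 0.35518443 0.22894553]
```

View pics/w4.png

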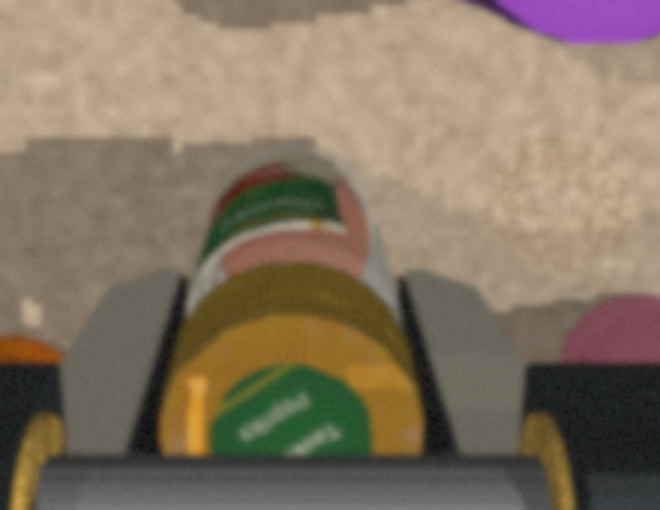

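The fingers hold the jar across its lid and neck (opening 40.6 mm). The lid's top face has its far edge at image (277.7,255) and is widest near v≈290.

Run:
```python
from h import *
P=np.load("w4.npy",allow_pickle=True).item()
g=lambda u,v:onz(P,(180+u/3,150+v/3),.106).round(4)
print(g(293,315),g(293,420),g(160,420),g(425,420))
```

```text
[0.4116 0.2984 0.106 ] [0.4116 0.2811 0.106 ] [0.3914 0.2811 0.106 ] [0.4316 0.2811 0.106 ]
```

Call:
play_rows(series=[{"offset": [0, 0, -0.06], "dr": [0, 0, 0]}, {"offset": [0, 0, -0.18], "dr": [0, 0, 0]}, {"offset": [0, 0, -0.32], "dr": [0, 0, 0]}, {"offset": [0, 0.02, -0.45], "dr": [0, 0, 0]}, {"offset": [0.02, 0.08, -0.51], "dr": [0, 0, 0]}, {"offset": [0.04, 0.18, -0.52], "dr": [0, 0, 0]}, {"offset": [0.07, 0.3, -0.52], "dr": [0, 0, 0]}, {"offset": [0.09, 0.42, -0.52], "dr": [0, 0, 0]}, {"offset": [0.11, 0.53, -0.52], "dr": [0, 0, 0]}, {"offset": [0.13, 0.63, -0.52], "dr": [0, 0, 0]}])

```text
time: 11.45
tool_pos: [0.4442, 0.1202, 0.2092]
tcp_rot: [3.141, 0.002, -0.0]
contact_force: [0.6, -0.8, -1.4]
opening: 0.437
```

Call:
play_rows(series=[{"offset": [0.02, 0.1, 0], "dr": [0, 0, 0]}, {"offset": [0.04, 0.19, 0], "dr": [0, 0, 0]}, {"offset": [0.055, 0.26, 0], "dr": [0, 0, 0]}, {"offset": [0.064, 0.3, 0], "dr": [0, 0, 0]}, {"offset": [0.064, 0.312, 0], "dr": [0, 0, 0]}, {"offset": [0.064, 0.312, 0], "dr": [0, 0, 0]}, {"offset": [0.064, 0.312, 0], "dr": [0, 0, 0]}, {"offset": [0.064, 0.312, 0], "dr": [0, 0, 0]}, {"offset": [0.064, 0.312, 0], "dr": [0, 0, 0]}, {"offset": [0.064, 0.312, 0], "dr": [0, 0, 0]}])

```text
time: 12.45
tool_pos: [0.461, 0.0444, 0.2099]
tcp_rot: [-3.142, 0.0, 0.002]
contact_force: [-0.8, -0.1, -1.2]
opening: 0.439
```

Call:
play_rows(series=[{"offset": [0, 0.003, 0.06], "dr": [0, 0, 0]}, {"offset": [0, 0.003, 0.14], "dr": [0, 0, 0]}, {"offset": [0, 0.003, 0.21], "dr": [0, 0, 0]}, {"offset": [0, 0.003, 0.27], "dr": [0, 0, 0]}, {"offset": [0, 0.003, 0.32], "dr": [0, 0, 0]}, {"offset": [0, 0.003, 0.36], "dr": [0, 0, 0]}, {"offset": [0, 0.003, 0.39], "dr": [0, 0, 0]}, {"offset": [0, 0.003, 0.408], "dr": [0, 0, 0]}, {"offset": [0, 0.003, 0.408], "dr": [0, 0, 0]}, {"offset": [0, 0.003, 0.408], "dr": [0, 0, 0]}])

```text
time: 13.45
tool_pos: [0.4613, 0.0431, 0.1081]
tcp_rot: [-3.142, -0.001, 0.001]
contact_force: [-0.5, -0.3, -1.5]
opening: 0.44
```

Run:
```python
from station import r,optics
from h import *
s=r.state();print(s["tool_pos"],s["contact_force"])
w=optics.get_image("wrist")[:,:,::-1];sc=optics.get_image("scene")[:,:,::-1]
a=cv2.resize(w[130:320,180:380],None,fx=2,fy=2);b=cv2.resize(sc[190:350,260:420],None,fx=2.375,fy=2.375)
cv2.imwrite("pics/w5.png",np.hstack([a,b]))
```

```text
[0.46134451 0.04314724 0.10814264] [-0.48934717 -0.33141562 -1.50420405]
```

View pics/w5.png

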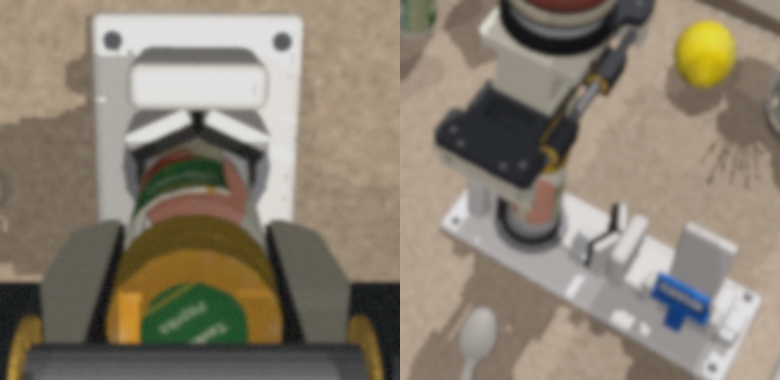

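The jar hangs centred in the fixed V, touching nothing, with its bottom just above the pad and the jaw wide open. Next I press down.

Call:
play_rows(force=35, series=[{"offset": [0, 0, 0.015], "dr": [0, 0, 0]}, {"offset": [0, 0, 0.025], "dr": [0, 0, 0]}, {"offset": [0, 0, 0.035], "dr": [0, 0, 0]}, {"offset": [0, 0, 0.045], "dr": [0, 0, 0]}, {"offset": [0, 0, 0.055], "dr": [0, 0, 0]}, {"offset": [0, 0, 0.065], "dr": [0, 0, 0]}, {"offset": [0, 0, 0.072], "dr": [0, 0, 0]}, {"offset": [0, 0, 0.078], "dr": [0, 0, 0]}, {"offset": [0, 0, 0.08], "dr": [0, 0, 0]}, {"offset": [0, 0, 0.08], "dr": [0, 0, 0]}])

```text
time: 14.55
tool_pos: [0.4616, 0.043, 0.0915]
tcp_rot: [-3.139, -0.002, 0.0]
contact_force: [-7.0, -0.1, 34.9]
opening: 0.442
```

Call:
play_rows(series=[{"offset": [0, 0, -0.008], "dr": [0, 0, 0]}, {"offset": [0, 0, -0.016], "dr": [0, 0, 0]}, {"offset": [0, 0, -0.024], "dr": [0, 0, 0]}, {"offset": [0, 0, -0.03], "dr": [0, 0, 0]}, {"offset": [0, 0, -0.036], "dr": [0, 0, 0]}, {"offset": [0, 0, -0.042], "dr": [0, 0, 0]}, {"offset": [0, 0, -0.045], "dr": [0, 0, 0]}, {"offset": [0, 0, -0.045], "dr": [0, 0, 0]}, {"offset": [0, 0, -0.045], "dr": [0, 0, 0]}, {"offset": [0, 0, -0.045], "dr": [0, 0, 0]}])

```text
time: 15.55
tool_pos: [0.4614, 0.0432, 0.099]
tcp_rot: [3.141, -0.001, 0.001]
contact_force: [1.0, -0.6, 2.4]
opening: 0.438
```

Call:
play_rows(grip=0.7, series=[{"offset": [0, 0, 0], "dr": [0, 0, 0]}, {"offset": [0, 0, 0], "dr": [0, 0, 0]}, {"offset": [0, 0, 0], "dr": [0, 0, 0]}, {"offset": [0, 0, 0], "dr": [0, 0, 0]}, {"offset": [0, 0, 0], "dr": [0, 0, 0]}, {"offset": [0, 0, 0], "dr": [0, 0, 0]}, {"offset": [0, 0, -0.03], "dr": [0, 0, 0]}, {"offset": [0, 0, -0.1], "dr": [0, 0, 0]}, {"offset": [0, 0, -0.22], "dr": [0, 0, 0]}, {"offset": [0, 0, -0.36], "dr": [0, 0, 0]}])

```text
time: 16.55
tool_pos: [0.4602, 0.043, 0.1899]
tcp_rot: [3.141, 0.002, 0.0]
contact_force: [0.0, 0.4, -0.5]
opening: 0.704
```

Call:
play_rows(grip=1, series=[{"offset": [0, 0, -0.08], "dr": [0, 0, 0]}, {"offset": [0, 0.06, -0.08], "dr": [0, 0, 0]}, {"offset": [-0.005, 0.16, -0.08], "dr": [0, 0, 0]}, {"offset": [-0.01, 0.28, -0.08], "dr": [0, 0, 0]}, {"offset": [-0.015, 0.39, -0.08], "dr": [0, 0, 0]}, {"offset": [-0.02, 0.48, -0.08], "dr": [0, 0, 0]}, {"offset": [-0.026, 0.53, -0.08], "dr": [0, 0, 0]}, {"offset": [-0.026, 0.545, -0.08], "dr": [0, 0, 0]}, {"offset": [-0.026, 0.545, -0.08], "dr": [0, 0, 0]}, {"offset": [-0.026, 0.545, -0.08], "dr": [0, 0, 0]}])

```text
time: 17.55
tool_pos: [0.4548, -0.0917, 0.2091]
tcp_rot: [-3.141, 0.0, 0.003]
contact_force: [0.8, 0.0, 0.4]
opening: 1.002
```

Run:
```python
from station import r,optics
from h import *
s=r.state();print(s["tool_pos"],s["contact_force"])
P=optics.camera_params("wrist");np.save("w6.npy",P,allow_pickle=True)
w=optics.get_image("wrist")[:,:,::-1];sc=optics.get_image("scene")[:,:,::-1]
a=cv2.resize(w[80:320,180:380],None,fx=2,fy=2);b=cv2.resize(sc[190:350,260:393],None,fx=3,fy=3)
cv2.imwrite("pics/w6.png",np.hstack([a,b]))
for q in([.461,.043,.126],[.461,.043,.02],[.4725,-.0935,.105]):print(proj(P,q))
```

```text
[ 0.45482389 -0.09171498  0.20907046] [0.80254871 0.01890928 0.38245548]
[288.40164603  30.72566136]
[284.69494745  60.4952382 ]
[298.89420895 213.51729172]
```

View pics/w6.png

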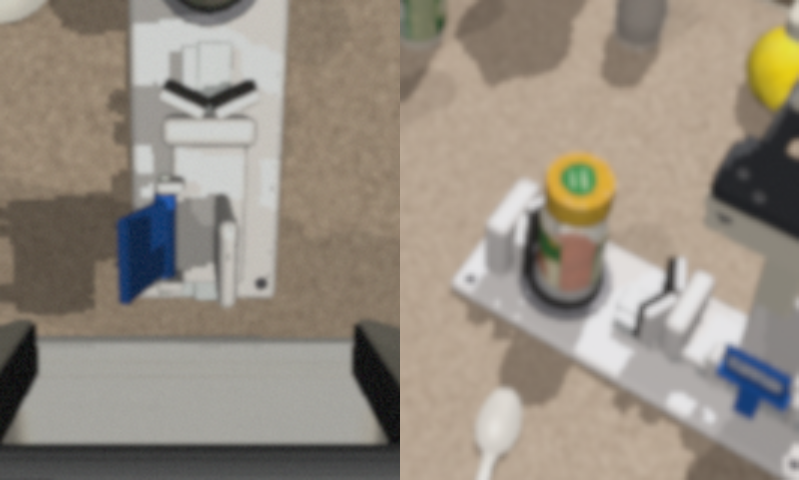

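The jar stands upright on the pad, the jaw is at its widest notch and the lever is let go. The grip lies where expected, so I squeeze again.

Call:
play_rows(series=[{"offset": [0, 0, 0.07], "dr": [0, 0, 0]}, {"offset": [0, 0, 0.16], "dr": [0, 0, 0]}, {"offset": [0, 0, 0.26], "dr": [0, 0, 0]}, {"offset": [0, 0, 0.35], "dr": [0, 0, 0]}, {"offset": [0, 0, 0.42], "dr": [0, 0, 0]}, {"offset": [0, 0, 0.46], "dr": [0, 0, 0]}, {"offset": [0, 0, 0.484], "dr": [0, 0, 0]}, {"offset": [0, 0, 0.484], "dr": [0, 0, 0]}, {"offset": [0, 0, 0.484], "dr": [0, 0, 0]}, {"offset": [0, 0, 0.484], "dr": [0, 0, 0]}])

```text
time: 18.65
tool_pos: [0.4552, -0.0932, 0.0888]
tcp_rot: [3.141, -0.002, 0.001]
contact_force: [-0.2, -0.3, 0.2]
opening: 1.003
```

Call:
play_rows(grip=0.3, force=30, series=[{"offset": [0, 0, 0], "dr": [0, 0, 0]}, {"offset": [0, 0, 0], "dr": [0, 0, 0]}, {"offset": [0, 0, 0], "dr": [0, 0, 0]}, {"offset": [0, 0, 0], "dr": [0, 0, 0]}, {"offset": [0, 0, 0], "dr": [0, 0, 0]}, {"offset": [0, 0, 0], "dr": [0, 0, 0]}, {"offset": [0, 0, 0], "dr": [0, 0, 0]}, {"offset": [0, 0, 0], "dr": [0, 0, 0]}, {"offset": [0, 0, 0], "dr": [0, 0, 0]}, {"offset": [0, 0, 0], "dr": [0, 0, 0]}])

```text
time: 19.65
tool_pos: [0.4547, -0.093, 0.0881]
tcp_rot: [-3.141, 0.0, 0.0]
contact_force: [1.3, 0.3, 0.1]
opening: 0.397
```

Call:
play_rows(series=[{"offset": [0, -0.01, 0], "dr": [0, 0, 0]}, {"offset": [0, -0.03, 0], "dr": [0, 0, 0]}, {"offset": [0, -0.055, 0], "dr": [0, 0, 0]}, {"offset": [0, -0.08, 0], "dr": [0, 0, 0]}, {"offset": [0, -0.105, 0], "dr": [0, 0, 0]}, {"offset": [0, -0.13, 0], "dr": [0, 0, 0]}, {"offset": [0, -0.15, 0], "dr": [0, 0, 0]}, {"offset": [0, -0.16, 0], "dr": [0, 0, 0]}, {"offset": [0, -0.163, 0], "dr": [0, 0, 0]}, {"offset": [0, -0.163, 0], "dr": [0, 0, 0]}])

```text
time: 20.65
tool_pos: [0.4549, -0.0519, 0.0881]
tcp_rot: [-3.141, -0.0, 0.001]
contact_force: [1.6, -0.1, -2.8]
opening: 0.392
```

Call:
play_rows(grip=1, series=[{"offset": [0, 0, 0], "dr": [0, 0, 0]}, {"offset": [0, 0, 0], "dr": [0, 0, 0]}, {"offset": [0, 0, 0], "dr": [0, 0, 0]}, {"offset": [0, 0, 0], "dr": [0, 0, 0]}, {"offset": [0, 0, 0], "dr": [0, 0, 0]}, {"offset": [0, 0, 0], "dr": [0, 0, 0]}, {"offset": [0, 0, 0], "dr": [0, 0, 0]}, {"offset": [0, 0, -0.1], "dr": [0, 0, 0]}, {"offset": [0, 0, -0.25], "dr": [0, 0, 0]}, {"offset": [0, 0, -0.45], "dr": [0, 0, 0]}])

```text
time: 21.65
tool_pos: [0.4544, -0.0523, 0.2012]
tcp_rot: [3.141, 0.002, 0.001]
contact_force: [1.0, 0.5, 0.9]
opening: 0.999
```

Call:
play_rows(series=[{"offset": [0, 0.1, -0.1], "dr": [0, 0, 0]}, {"offset": [0, 0.2, -0.15], "dr": [0, 0, 0]}, {"offset": [0, 0.3, -0.15], "dr": [0, 0, 0]}, {"offset": [0, 0.4, -0.15], "dr": [0, 0, 0]}, {"offset": [0, 0.48, -0.15], "dr": [0, 0, 0]}, {"offset": [0, 0.5, -0.15], "dr": [0, 0, 0]}, {"offset": [0, 0.5, -0.15], "dr": [0, 0, 0]}, {"offset": [0, 0.5, -0.15], "dr": [0, 0, 0]}, {"offset": [0, 0.5, -0.15], "dr": [0, 0, 0]}, {"offset": [0, 0.5, -0.15], "dr": [0, 0, 0]}])

```text
time: 22.65
tool_pos: [0.4549, -0.1762, 0.2381]
tcp_rot: [-3.141, 0.0, 0.003]
contact_force: [-0.6, -0.2, -0.4]
opening: 1.0
```

Run:
```python
from station import r,optics
from h import *
s=r.state();print(s["time"],s["tool_pos"],s["contact_force"])
w=optics.get_image("wrist")[:,:,::-1];sc=optics.get_image("scene")[:,:,::-1]
a=cv2.resize(w[0:240,190:360],None,fx=2,fy=2);b=cv2.resize(sc[190:350,260:410],None,fx=3,fy=3)
cv2.imwrite("pics/w7.png",np.hstack([a,b]))
s0=cv2.imread("pics/scene0.png")
h=lambda im:cv2.cvtColor(im,cv2.COLOR_BGR2HSV)
for im in(s0,sc):
    c=max(cv2.findContours(cv2.inRange(h(im),(20,120,90),(32,255,255)),0,2)[0],key=cv2.contourArea);print("lemon",cv2.boundingRect(c))
d=cv2.absdiff(s0,np.ascontiguousarray(sc))
print("black/shaker diff",d[155:210,250:280].mean(),d[165:210,328:355].mean(),"ref",d[240:280,240:270].mean())
```

```text
22.65 [ 0.45494311 -0.17623412  0.23808184] [-0.63865288 -0.15322595 -0.43465   ]
lemon (376, 198, 25, 29)
lemon (376, 199, 25, 28)
black/shaker diff 36.78989898989899 35.407681755829906 ref 51.52916666666667
```

View pics/w7.png

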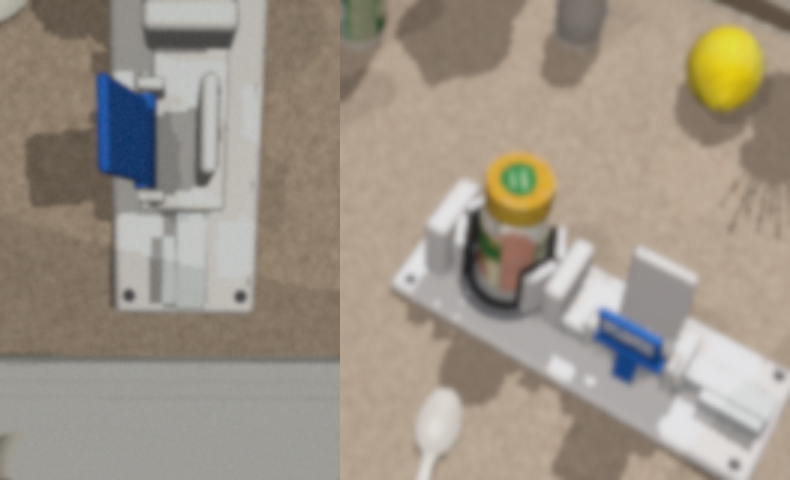

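```bash
python3 -c "
from station import r
print(r.sign_off(), r.state()['time'])"
```

```text
the job is handed in; nothing more can be done
the job is handed in; nothing more can be done
```

The golden-brown-lidded jar is now upright on the pad and held between the V jaws, with the jaw locked in its 0.020 notch. The job was handed in at about 22.7 s of the 54 s allowed; no verdict is reported.

**What I did**
- **Opening:** I squeezed the lever, slid the jaw about 61 mm to its widest notch and let go so it locked.
- **Pressing:** I stood the jar on the pad and pushed down with about 35 N of vertical force. The tool height of 0.0915 m fits the pad's full 8 mm of travel. I then let the pad rise again and released the jar upright.
- **Closing:** I squeezed the lever again, slid the jaw back about 41 mm and let go.

**Last checks**
- **Jaw lock:** the final picture shows the lever leaning out as far as it did when locked at the widest notch, so the pin is in a notch. By arm travel the jaw stands at about 0.020.
- **Lemon:** it is within 1 pixel of its starting place.
- **Black jar and shaker:** my image comparison told me nothing, because the overall brightness had changed between the two pictures. The arm was never near either of them.
- **Robot:** it was clear of everything, with the wrist force close to zero.

**Measurements that disagreed:** camera estimates of the pad centre differed by about 4 mm (0.042 to 0.047 m in y), and the grip sat about 5 mm off in x from where the base plate suggested. I used the plate edges and the jaw's back for the pad, and the contact force for the grip. The jar went in without touching the jaws.

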